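# Lock off the valve unit and hold its guard open

## Robot

A 6-joint arm with a two-finger parallel gripper is mounted at the origin on the work surface. World frame = base frame: x ahead of the robot, y to its left, z up, the work surface at z = 0. Lengths are in m, angles in rad, forces in N, time in s.
With the tool pointing down it reaches from about 0.25 to 0.775 m from the base axis. Payload 4 kg.
Tool frame: the origin (TCP) lies between the finger pads; the fingertips stand 11 mm ahead of it and the grasp point (between the pads) lies 8 mm behind it (robot.tip_extent is the z of the fingertips in the tool frame, in m); z points along the fingers, y is the line along which they close (so a half turn about z gives the same grasp; the last joint's range is limited). The gripper opens to 94 mm and grips with 3 to 60 N. Pads are 16 mm wide; open, the fingers measure 119 mm over their backs; the gripper's body (75 mm by 177 mm) begins 78 mm behind the grasp point.
Start: joints at [-1.447, 0.087, 1.371, -0, 1.684, -0.103], TCP at [0.124, -0.536, 0.217] pointing down, gripper open.
Joint ranges: [-3.1, 3.1], [-0.76, 2.03], [0.27, 2.55], [-1.08, 4.22], [0.17, 2.65], [-2.57, 2.57]. Speed limits (rad/s): [2.79, 2.79, 3.14, 3.14, 3.14, 3.14].

## Interface

Orientations are given as [roll, pitch, yaw] about the fixed x, y, z axes, in that order (R = Rz(yaw) Ry(pitch) Rx(roll)).
In Python, from bench import robot, imaging gives the robot as it stands.
- The arm moves only by the shell command python3 -m pendant 'ROWS'. ROWS is JSON, a list of rows, each a list of 7 numbers: the shift along the world's x, y, z in cm, then the turn, a rotation vector about the world's x, y, z in degrees, then the opening, from 0 (shut) to 1 (fully open). In form: [[dx, dy, dz, ax, ay, az, jaw], ...]. A call has 1 to 8 rows; each row shifts and turns the commanded pose from where the row before left it; what a row does not reach is not made up. A row lasts 1/10 s, in which the tool goes at most 50 mm and 8.59 degrees, less where a joint would pass 70% of its speed; a pose out of reach is approached as far as the arm can. A call is refused whole if a number of a shift passes 5 or a number of a turn 8.59, either way. A call with a gripper value outside its range is refused whole. The fingers move at their own pace and stop on an object; the grip force is fixed at half the most. Time passes only in rows, so rows that do not move let the fingers close. It gives the time, the measured TCP pose, the force, the opening and the grip force at its end, in the units of the state.
- robot.get_obs(): the state, without advancing time (a new reading comes with each control period).
- imaging.snapshot(name): name is "scene" or "top"; returns the picture (420x560x3 uint8, red, green, blue); there is no depth.
- imaging.camera_params(name): a dict with "camera_matrix" (3x3 intrinsics, pixels), "R" (3x3) and "t" (3): a world point X has camera coordinates R X + t. Camera axes: x right, y down, z forward; pixel columns grow to the right and rows downward; lengths in m; the calibration is good to about 2 mm. A picture is of the moment at which its call begins. camera_params takes no time and is no camera call.
- robot.close_job(): hands the job in; it is judged then, once.
The state is a dict: "time": time; "joint_positions": joint angles; "qvel": joint speeds; "joint_torque": joint torques, N m; "tool_pos": TCP position; "ee_rot": TCP orientation; "wrist_force": force on the tool from outside, world axes, zero at the start; "wrist_torque": the same for the moment, N m; "width": finger opening in m; "finger_force": force on a finger pad.
Only numpy, scipy, OpenCV 4.12 (cv2) and the standard library are available. Lean on these libraries where they do the work, as an engineer would, in place of code of your own. Each camera call takes 0.05 s, during which the arm holds its last target. There are 200 camera calls.

## Task

The engineer needs to reach the small valves under the wire guard of the driver unit on the ledge. Turn the isolator's lock collar clockwise to its locked-off mark, where its claw points straight to the back of the unit and frees the shut guard, then raise the guard by its front bar without letting it drop and hold it open at 60 degrees. It has no stay and falls shut if let go, so finish while still holding it there, and leave the loose parts lying around undisturbed.

Things in the scene. Friction and masses are not known exactly. Their poses are not given: they have to be found in the camera images.
- unit: driver unit, fixed: grey chassis 230 deep (own x -125 to 105), 285 wide (own y -145 to 140), 45 high (mm). Origin on the ledge; x points to its back, y to its left, z up; yaw within 0.35 rad. On it: the valve bay (walls to 115 high, x -64 to 88, y -70 to 130) under the hinged wire guard; right of the bay at (-35, -107) the isolator turret with the collar; a deck in front of the bay, 45 high
- guard (a joint): angle of the wire guard, rad: 0 shut (level over the bay), grows as its front edge rises, 1.047 = 60 degrees, stop at 1.35. Steel frame 8 mm thick (top 125 mm above the ledge when shut) with mesh, 200 mm wide, reaching 150 mm forward of the hinge; 0.28 to 0.56 kg. No spring, no stay: it falls shut from any angle if let go. While the claw lies over its right side rail it cannot be raised
- guard_bar (a point): middle of the guard's lifting bar: round steel bar 10 mm thick, 100 long, parallel to the hinge and 190 from its axis, carried 40 in front of the guard's front edge by an arm at each end (clear gap behind the bar 35). Guard shut: at unit (-105, 30, 121). Axes turn with the guard: x towards the hinge, y along the bar. Being round it turns between the fingers as the guard rises
- guard_hinge (a point): middle of the guard's hinge axis, which runs along the unit's y at the far edge of the bay: unit (85, 30, 121) mm
- collar (a joint): angle of the isolator's captive lock collar, rad: starts at 0 to 0.35, grows clockwise seen from above, to its stop, the locked-off mark, at 1.40, where the claw points straight to the unit's back (+x) and the tooth behind the claw stands between two raised marks. At value q the claw points (1.40 - q) from unit +x towards +y. Stiff (0.06 N m), stays where left; clear of the guard beyond 0.95
- collar_top (a point): centre of the top of the collar's knurled steel grip ring, on its vertical axis, 158 mm above the ledge; ring 46 diameter, heights 131.5 to 158 (a fixed spindle head, 20 diameter, stands 5 higher). Below it the claw, heights 126.5 to 131.5, then a fixed dial of 72 diameter with marks to 128; nothing else near is higher than the guard (125)
- claw_tip (a point): tip of the collar's claw, a flat steel finger 14 wide and 5 thick, 58 from the collar's axis, 129 above the ledge
- valve_a: tall smoked-glass output valve standing on its base, 50 diameter, 119 high, 90 g (sizes in mm; origin at the centre of its underside; a bystander, leave alone)
- valve_b: a second tall valve like valve_a (sizes in mm; origin at the centre of its underside; a bystander, leave alone)
- valve_base: cream ceramic valve base, round, 36 diameter, 16 high, standing loose on the unit's front deck at its left (+y) end (sizes in mm; origin at the centre of its underside; a bystander, leave alone)
- shield_can: dented aluminium valve shield can, 26 diameter, 50 high, standing loose on the unit's front deck at its right (-y) end; its top is 95 above the ledge (sizes in mm; origin at the centre of its underside; a bystander, leave alone)
- lamp_socket: chrome bayonet lamp socket, 32 diameter foot, 30 high, standing on the ledge in front of the unit (sizes in mm; origin at the centre of its underside; a bystander, leave alone)
- pilot_bulb: frosted pilot bulb lying beside the lamp socket, 37 long, 18 thick (sizes in mm; origin at the centre of its underside; a bystander, leave alone)
- screwdriver: small screwdriver, 130 long, lying on the ledge in front of the unit (sizes in mm; origin at the centre of its underside; a bystander, leave alone)

How it is judged:
By the outcome, as a careful person would: the job done as asked, in the order asked, and still so for the second after the job is handed in, while the arm keeps its last pose, push and grip.
It also fails if it takes over 48 s, if anything falls off the work surface, if the arm or the gripper's body presses on something with over 40 N, if the wrist force passes 120 N, or if a joint passes its speed limit or range.

## Working session

There is one attempt and no reset: what is moved stays moved. The work goes in short steps, Python scripts to look and compute and a shell command to move; the robot and the scene stay as the last step left them, time stands still between calls to the robot, and variables do not carry over. Pictures are saved under pics/ and viewed, at most 10 in all, crops included, and the job is handed in when it is done.

```bash
ls; mkdir -p pics; python3 - <<'E'
from bench import robot, imaging
import cv2
for n in("scene","top"):
    im=imaging.snapshot(n); cv2.imwrite(f"pics/{n}0.png",im[:,:,::-1]); p=imaging.camera_params(n); print(n,p)
print(robot.get_obs(),robot.tip_extent)
E
```

```text
pics
scene {'camera_matrix': array([[480.46404929,   0.        , 274.08585309],
       [  0.        , 480.46404929, 205.4789278 ],
       [  0.        ,   0.        ,   1.        ]]), 'R': array([[ 0.57719066,  0.81648945,  0.01399677],
       [ 0.66468312, -0.4597809 , -0.58889547],
       [-0.47439149,  0.34920838, -0.808088  ]]), 't': array([-0.33741651, -0.25395199,  1.29276519])}
top {'camera_matrix': array([[494.7242449 ,   0.        , 281.37300334],
       [  0.        , 494.7242449 , 207.7860109 ],
       [  0.        ,   0.        ,   1.        ]]), 'R': array([[ 0.00445252, -0.99967797,  0.02498258],
       [-0.99548324, -0.00680029, -0.09469353],
       [ 0.09483293, -0.02444811, -0.99519295]]), 't': array([0.01312268, 0.52615235, 0.96469877])}
{'time': 0.1, 'joint_positions': array([-1.44713030e+00,  8.78563065e-02,  1.37207296e+00, -1.41036466e-05,
        1.68362154e+00, -1.03074776e-01]), 'qvel': array([ 0.00034863, -0.00142529, -0.00103644, -0.00077464, -0.00086376,
        0.00016594]), 'joint_torque': array([ 2.64526447e-03, -3.41252303e+01, -3.03301263e+01,  7.19564455e-02,
        3.04519082e-02, -9.68078984e-05]), 'tool_pos': array([ 0.12358729, -0.5354492 ,  0.21545007]), 'ee_rot': array([-3.13964346e+00, -1.87535417e-04,  2.26739048e-01]), 'wrist_force': array([ 0.05038883, -0.80306306,  0.4450331 ]), 'wrist_torque': array([-0.04528107, -0.01155298, -0.05780756]), 'finger_force': 0.0, 'width': 0.09417067860749007} 0.011
```

View pics/scene0.png

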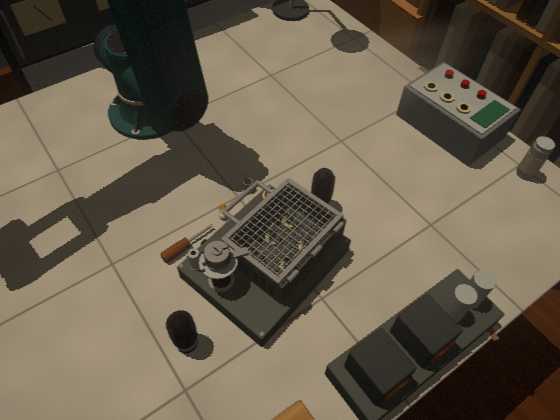

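View pics/top0.png

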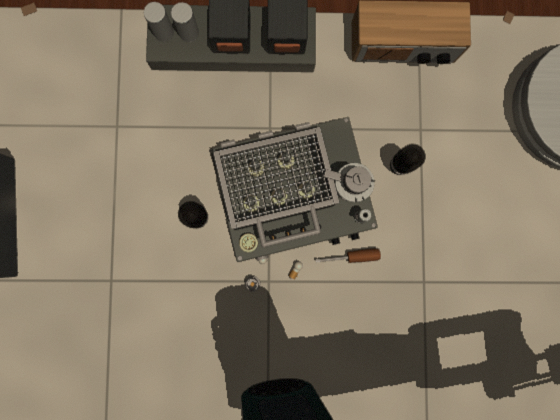

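The top view shows the unit with the guard at around (275,175), the bar at (290,232), the collar at (357,180), and the claw pointing left onto the guard rail. I'll zoom in for accurate points.

```bash
python3 - <<'E'
import cv2
a=cv2.imread("pics/top0.png")[110:285,180:430]; cv2.imwrite("pics/topc.png",cv2.resize(a,None,fx=3.2,fy=3.2,interpolation=2))
a=cv2.imread("pics/scene0.png")[160:350,150:360]; cv2.imwrite("pics/scenec.png",cv2.resize(a,None,fx=3.1,fy=3.1,interpolation=2))
E
```

```text
(no output)
```

View pics/topc.png

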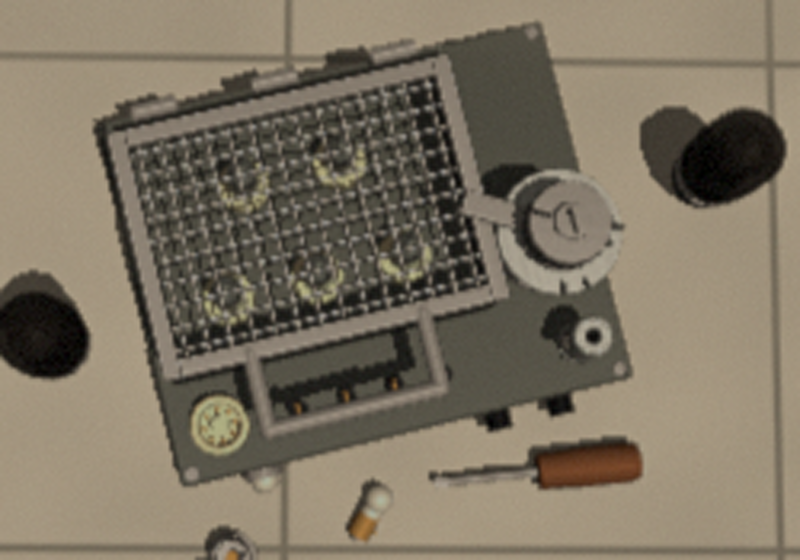

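View pics/scenec.png

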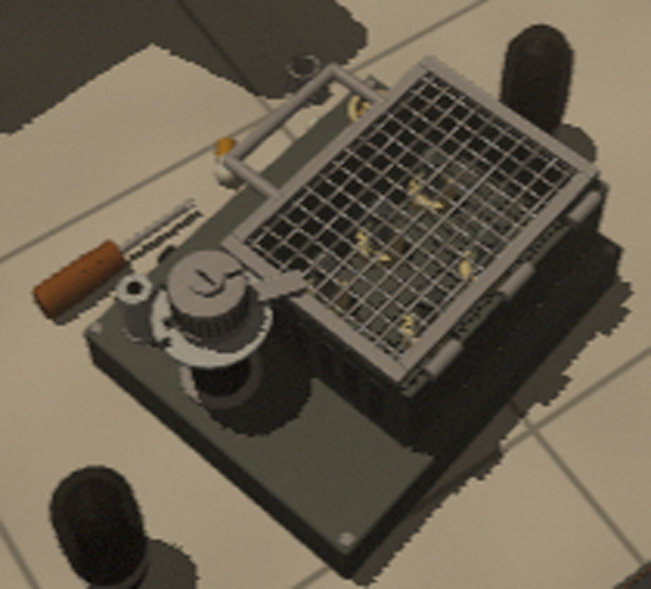

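The zoomed views are clear. The chassis corners are at crop (540,22), (633,376) and (187,487), the guard corners at (166,378), (508,297), (445,55) and (108,132), the bar ends at (265,428) and (441,383), the ring at (571,221), and the claw tip at (468,203).

```bash
cat > h.py <<'E'
import numpy as np
from bench import robot, imaging
def ray(n,px,z):
    p=imaging.camera_params(n); R,t,K=p["R"],p["t"],p["camera_matrix"]
    c=-R.T@t; d=R.T@np.linalg.solve(K,[px[0],px[1],1]); return (c+d*(z-c[2])/d[2])[:2]
T=lambda u,v,z: ray("top",(180+u/3.2,110+v/3.2),z)
S=lambda u,v,z: ray("scene",(150+u/3.1,160+v/3.1),z)
E
python3 - <<'E'
from h import *
from scipy.optimize import least_squares
L=[(T(540,22,.045),105,-145),(T(633,376,.045),-125,-145),(T(187,487,.045),-125,140),
(T(166,378,.125),-65,130),(T(508,297,.125),-65,-70),(T(265,428,.124),-105,80),(T(441,383,.124),-105,-20),(T(571,221,.158),-35,-107),
(S(345,575,.0),105,-145),(S(88,338,.045),-125,-145),(S(435,60,.125),-65,130),(S(338,74,.124),-105,80),(S(232,158,.124),-105,-20),(S(208,278,.158),-35,-107)]
P=np.array([l[0] for l in L]);U=np.array([l[1:] for l in L])/1000
rot=lambda a:np.array([[np.cos(a),-np.sin(a)],[np.sin(a),np.cos(a)]])
f=lambda p:((U@rot(p[2]).T+p[:2])-P).ravel()
r=least_squares(f,[.5,0,.26],loss='soft_l1',f_scale=.003).x
print(r); print((f(r).reshape(-1,2)*1000).round(1))
W=lambda x,y:rot(r[2])@[x/1000,y/1000]+r[:2]
U_=lambda p:(rot(r[2]).T@(np.array(p)-r[:2])*1000).round(1)
print("collar",W(-35,-107),"bar",W(-105,30),"hinge",W(85,30))
for n,p in dict(clawT=T(468,203,.1315),clawS=S(308,280,.1315),can=T(593,337,.095),canS=S(135,290,.095),base=T(220,424,.061),va=T(735,145,.119),vb=T(35,330,.119)).items(): print(n,p.round(3),U_(p))
E
```

```text
[ 0.57363514 -0.00195052  0.24204559]
[[ 2.5 -0.1]
 [ 0.4  0.1]
 [ 0.9  4.8]
 [-0.1  1.9]
 [ 1.1 -0.6]
 [ 0.6 -0.8]
 [-1.1  0.5]
 [ 0.6  0.8]
 [ 5.3 -2.5]
 [-7.5 -0.9]
 [-6.9 -0. ]
 [-6.1  1.7]
 [-0.4 -1.2]
 [ 2.1 -1.9]]
collar [ 0.56530214 -0.11422055] bar [0.46450525 0.00200762] hinge [0.6489667  0.04754855]
clawT [ 0.579 -0.062] [ -9.6 -59.3]
clawS [ 0.584 -0.058] [ -3.7 -56.5]
can [ 0.506 -0.139] [ -98.1 -116.6]
canS [ 0.51  -0.139] [ -94.9 -117.4]
base [0.456 0.079] [-95.2 106.9]
va [ 0.616 -0.217] [ -10.8 -219.1]
vb [0.506 0.181] [-21.5 193.8]
```

```bash
python3 -m pendant '[[3.4,3.2,0,0,0,8.5,1],[3.4,3.2,0,0,0,8.5,1],[3.4,3.2,0,0,0,8.5,1],[3.4,3.2,0,0,0,8.5,1],[3.4,3.2,0,0,0,8.5,1],[3.4,3.2,0,0,0,8.5,1],[3.4,3.2,0,0,0,8.5,1],[3.4,3.2,0,0,0,8.5,1]]' && python3 -m pendant '[[3.4,3.2,0,0,0,0,1],[3.4,3.2,0,0,0,0,1],[3.4,3.2,0,0,0,0,1],[3.4,3.2,0,0,0,0,1],[2,2,0,0,0,0,1],[0,0,0,0,0,0,1],[0,0,0,0,0,0,1]]'; python3 -c "
from h import *
o=robot.get_obs();print(o['tool_pos'],o['ee_rot'],o['joint_positions'])"
```

```text
time: 0.9
tool_pos: [0.3966, -0.2782, 0.2161]
ee_rot: [-3.141, -0.0, 1.42]
wrist_force: [0.5, -0.4, -0.2]
width: 0.0943
finger_force: 0.0
time: 1.6
tool_pos: [0.5514, -0.1316, 0.2157]
ee_rot: [-3.14, 0.0, 1.415]
wrist_force: [-0.3, -0.9, -0.4]
width: 0.0943
finger_force: 0.0
[ 0.55142084 -0.13161102  0.21567111] [-3.13980418e+00  3.59331844e-04  1.41488331e+00] [-3.33895479e-01  1.26448989e-01  1.32939687e+00 -6.74879066e-04
  1.68744337e+00 -1.78060119e-01]
```

```bash
python3 -m pendant '[[1.4,1.75,0,0,0,0,1],[0,0,-3,0,0,0,1],[0,0,-2,0,0,0,1],[0,0,-1.6,0,0,0,1],[0,0,0,0,0,0,1],[0,0,0,0,0,0,1]]' && python3 -m pendant '[[0,0,0,0,0,0,0.45],[0,0,0,0,0,0,0.45],[0,0,0,0,0,0,0.45],[0,0,0,0,0,0,0.45],[0,0,0,0,0,0,0.45]]' && python3 - <<'E'
from h import *
import cv2
print(robot.get_obs())
a=imaging.snapshot("scene")[160:350,150:360,::-1]; b=imaging.snapshot("top")[110:300,230:440,::-1]
cv2.imwrite("pics/g1.png",cv2.resize(np.hstack([a,b]),(800,362),interpolation=2))
E
```

```text
time: 2.2
tool_pos: [0.565, -0.1155, 0.1508]
ee_rot: [-3.141, 0.0, 1.412]
wrist_force: [-0.5, -0.3, -0.2]
width: 0.0938
finger_force: 0.0
time: 2.7
tool_pos: [0.5658, -0.1144, 0.1508]
ee_rot: [3.141, 0.0, 1.414]
wrist_force: [-0.0, 0.5, 0.0]
width: 0.0577
finger_force: 0.0
{'time': 2.7, 'joint_positions': array([-2.97737350e-01,  1.68581352e-01,  1.41050284e+00, -2.77822175e-05,
        1.56199943e+00, -1.40646440e-01]), 'qvel': array([-0.00045783,  0.0027928 ,  0.00320637,  0.00089396, -0.0001859 ,
        0.00137384]), 'joint_torque': array([-2.96198472e-02, -3.70208645e+01, -2.97872561e+01,  6.92462339e-02,
        2.42156762e-02,  3.44930390e-05]), 'tool_pos': array([ 0.56578292, -0.11442049,  0.15076115]), 'ee_rot': array([3.14109254e+00, 9.88643506e-05, 1.41370563e+00]), 'wrist_force': array([-0.01901446,  0.5443469 ,  0.02942982]), 'wrist_torque': array([-0.01101927, -0.05568542, -0.01315073]), 'finger_force': 0.0, 'width': 0.05771493479726774}
```

View pics/g1.png

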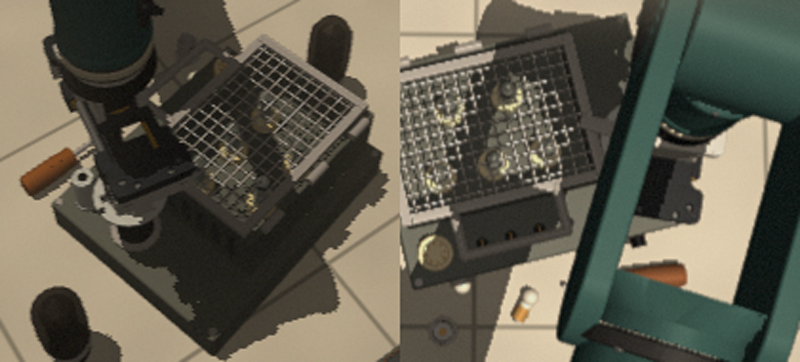

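The gripper sits over the collar ring (left image, around (130,180)) with nothing touched. Next: close the fingers.

```bash
python3 -m pendant '[[0,0,0,0,0,0,0.2],[0,0,0,0,0,0,0.2],[0,0,0,0,0,0,0.2],[0,0,0,0,0,0,0.2]]'; python3 -m pendant '[[0,0,0,0,0,-4,0.2],[0,0,0,0,0,-6,0.2],[0,0,0,0,0,-8,0.2],[0,0,0,0,0,-8,0.2]]';  python3 -c "
from h import *
o=robot.get_obs();print(o['wrist_torque'],o['tool_pos'],o['joint_torque'])"
```

```text
time: 3.2
tool_pos: [0.565, -0.1143, 0.1505]
ee_rot: [-3.14, -0.0, 1.414]
wrist_force: [-4.1, 1.2, 2.3]
width: 0.045
finger_force: 30.0
time: 3.6
tool_pos: [0.5649, -0.1142, 0.1505]
ee_rot: [-3.14, 0.001, 0.954]
wrist_force: [-4.5, 1.0, 2.9]
width: 0.0453
finger_force: 30.0
[0.22828062 0.86610062 0.02853425] [ 0.5648648  -0.11419399  0.1504702 ] [ -0.12424937 -35.46166778 -30.55408001   0.20884118  -1.62870783
  -1.06505636]
```

```bash
python3 -m pendant '[[0,0,0,0,0,-8,0.2],[0,0,0,0,0,-8,0.2],[0,0,0,0,0,-8,0.2],[0,0,0,0,0,0,0.2]]';  python3 -c "
from h import *
o=robot.get_obs();print(o['wrist_torque'],o['tool_pos'],o['joint_torque'])"
python3 -m pendant '[[0,0,0,0,0,-4,0.2],[0,0,0,0,0,-4,0.2],[0,0,0,0,0,-2,0.2],[0,0,0,0,0,0,0.2]]';  python3 -c "
from h import *
o=robot.get_obs();print(o['wrist_torque'],o['tool_pos'],o['joint_torque'])"
```

```text
time: 4.0
tool_pos: [0.5647, -0.1141, 0.1504]
ee_rot: [-3.14, 0.002, 0.539]
wrist_force: [-4.5, 1.7, 2.3]
width: 0.0455
finger_force: 30.0
[ 0.24396471  0.90474487 -0.06343017] [ 0.56474659 -0.11407518  0.15043958] [ -0.11605873 -35.36213636 -30.66630363   0.12695981  -1.79550659
   0.47449473]
time: 4.4
tool_pos: [0.5647, -0.114, 0.1505]
ee_rot: [-3.14, 0.002, 0.367]
wrist_force: [-5.9, 1.1, 3.3]
width: 0.0455
finger_force: 30.0
[ 0.23681876  0.96100617 -0.0897011 ] [ 0.5647419  -0.11399478  0.15047783] [ -0.16667507 -35.33912659 -30.6938231    0.08709156  -1.84135661
   0.06289877]
```

```bash
for i in 1 ; do python3 -m pendant '[[0,0,0,0,0,-2,0.2],[0,0,0,0,0,0,0.2]]'|sed -n 3p;  python3 -c "
from h import *
o=robot.get_obs();print(o['wrist_torque'],o['joint_torque'][5])"
python3 -m pendant '[[0,0,0,0,0,-2,0.2],[0,0,0,0,0,0,0.2]]'|sed -n 3p;  python3 -c "
from h import *
o=robot.get_obs();print(o['wrist_torque'],o['joint_torque'][5])"
python3 -m pendant '[[0,0,0,0,0,-2,0.2],[0,0,0,0,0,0,0.2]]'|sed -n 3p;  python3 -c "
from h import *
o=robot.get_obs();print(o['wrist_torque'],o['joint_torque'][5])"
done
```

```text
ee_rot: [-3.14, 0.002, 0.334]
[0.17386523 0.9777229  0.6047285 ] 0.7786923833191395
ee_rot: [-3.141, 0.0, 0.299]
[0.42014182 0.71007691 0.71398944] 0.7982270792126656
ee_rot: [-3.141, -0.001, 0.264]
[0.67060429 0.33706039 0.69262504] 0.85765041410923
```

The torque jumped to 0.6–0.7 N m after about 1.07 rad of turn, so the collar is at its stop. I'll release, lift and check.

```bash
python3 -m pendant '[[0,0,0,0,0,0,0.7],[0,0,0,0,0,0,0.9],[0,0,0,0,0,0,0.9],[0,0,2,0,0,0,0.9],[0,0,4,0,0,0,0.9],[-4,-2,2,0,0,8,0.9],[-4,-2,2,0,0,8,0.9],[-4,-2,0,0,0,8,0.9]]'; python3 -m pendant '[[-4,-2,0,0,0,8,0.9],[-4,0,0,0,0,8,0.9],[-4,0,0,0,0,8,0.9],[0,0,0,0,0,0,0.9]]'; python3 - <<'E'
from h import *
import cv2
o=robot.get_obs();print(o['tool_pos'],o['ee_rot'])
a=imaging.snapshot("scene")[160:350,150:360,::-1]; b=imaging.snapshot("top")[110:300,230:440,::-1]
cv2.imwrite("pics/g2.png",cv2.resize(np.hstack([a,b]),(800,362),interpolation=2))
E
```

```text
time: 5.8
tool_pos: [0.4459, -0.176, 0.2542]
ee_rot: [3.134, -0.002, 0.687]
wrist_force: [0.8, 0.3, -0.4]
width: 0.0849
finger_force: 0.0
time: 6.2
tool_pos: [0.323, -0.1947, 0.2513]
ee_rot: [3.139, 0.002, 1.096]
wrist_force: [0.9, 0.1, 1.0]
width: 0.0847
finger_force: 0.0
[ 0.3230378  -0.19474077  0.25127758] [3.13947990e+00 1.76351312e-03 1.09611038e+00]
```

View pics/g2.png

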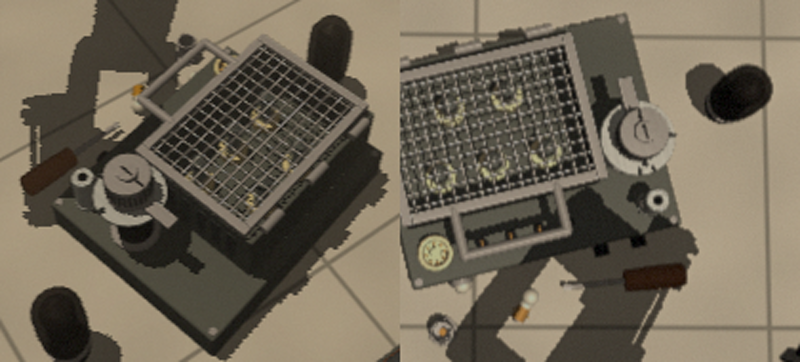

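The claw now points to the unit's back (right image, tip at (625,80), ring at (643,130)), and the bystanders look unmoved. I'll check the angle numerically.

```bash
python3 - <<'E'
from h import *
B=lambda u,v,z: ray("top",(230+(u-400)/1.905,110+v/1.905),z)
A=lambda u,v,z: ray("scene",(150+u/1.905,160+v/1.905),z)
c=np.array([.5651,-.1142])
for t in (B(626,79,.1315),A(171,229,.1315)):
    d=t-c; print(t,np.hypot(*d),np.arctan2(d[1],d[0])-.242)
print(B(460,252,.124),B(563,227,.124))
E
```

```text
[ 0.61908019 -0.10255834] 0.0552212789260208 -0.029587932809943762
[ 0.62516268 -0.10557495] 0.06067880464762132 -0.09937429811328718
[0.45451978 0.05374199] [ 0.47851086 -0.04301506]
```

```bash
python3 -m pendant '[[2.4,3.3,0,0,0,6.9,0.34],[2.4,3.3,0,0,0,6.9,0.34],[2.4,3.3,0,0,0,6.9,0.34],[2.4,3.3,0,0,0,6.9,0.34],[2.4,3.3,0,0,0,6.9,0.34],[2.3,3.3,0,0,0,6.9,0.34],[0,0,-4,0,0,0,0.34],[0,0,0,0,0,0,0.34]]'; python3 -m pendant '[[0,0,0,0,0,0,0.34]]'
```

```text
time: 7.1
tool_pos: [0.4665, 0.0058, 0.2034]
ee_rot: [-3.129, -0.005, 1.824]
wrist_force: [-0.6, -1.4, -0.5]
width: 0.0324
finger_force: 0.0
time: 7.2
tool_pos: [0.4689, 0.0041, 0.2095]
ee_rot: [-3.139, -0.001, 1.821]
wrist_force: [-0.4, 0.8, 0.2]
width: 0.032
finger_force: 0.0
```

```bash
python3 -m pendant '[[-0.4,0,-3,0,0,-0.4,0.34],[0,0,-3,0,0,0,0.34],[0,0,0,0,0,0,0.34],[0,0,0,0,0,0,0.34]]'; python3 - <<'E'
from h import *
import cv2
a=imaging.snapshot("scene")[130:320,170:380,::-1]; b=imaging.snapshot("top")[150:340,210:420,::-1]
cv2.imwrite("pics/g3.png",cv2.resize(np.hstack([a,b]),(800,362),interpolation=2))
E
```

```text
time: 7.6
tool_pos: [0.466, 0.003, 0.1526]
ee_rot: [3.139, 0.001, 1.813]
wrist_force: [0.1, 0.4, 0.1]
width: 0.0322
finger_force: 0.0
```

View pics/g3.png

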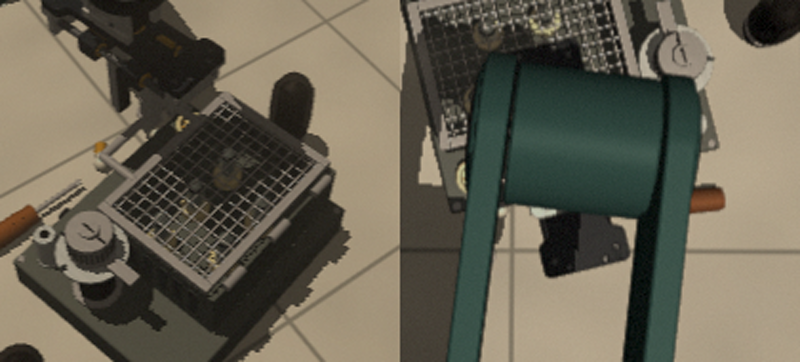

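The fingers straddle the bar line (left image, around (150,125)) and clear the guard edge. Next: go down and grip.

```bash
python3 -m pendant '[[-0.1,0,-2,0,0,0,0.34],[0,0,-1,0,0,0,0.34],[0,0,-0.9,0,0,0,0.34],[0,0,0,0,0,0,0.34]]'; python3 -m pendant '[[0,0,0,0,0,0,0.2],[0,0,0,0,0,0,0.0],[0,0,0,0,0,0,0.0],[0,0,0,0,0,0,0.0],[0,0,0,0,0,0,0]]'
```

```text
time: 8.1
tool_pos: [0.4634, 0.0037, 0.1108]
ee_rot: [-3.14, -0.001, 1.814]
wrist_force: [0.3, 0.8, 0.3]
width: 0.0319
finger_force: 0.0
time: 8.6
tool_pos: [0.4634, 0.0034, 0.1121]
ee_rot: [-3.141, 0.0, 1.814]
wrist_force: [-4.0, -1.4, 4.4]
width: 0.0093
finger_force: 30.0
```

```bash
python3 -m pendant '[[0.07,0.02,1.66,0,0,0,0],[0.21,0.05,1.64,0,0,0,0],[0,0,0,0,0,0,0]]'; python3 -m pendant '[[0.35,0.09,1.62,0,0,0,0],[0.48,0.12,1.58,0,0,0,0],[0.62,0.15,1.53,0,0,0,0],[0,0,0,0,0,0,0]]'
```

```text
time: 8.9
tool_pos: [0.4661, 0.0041, 0.1455]
ee_rot: [-3.14, 0.0, 1.814]
wrist_force: [-4.0, -1.9, -2.0]
width: 0.009
finger_force: 30.0
time: 9.3
tool_pos: [0.48, 0.0076, 0.1929]
ee_rot: [-3.138, 0.0, 1.814]
wrist_force: [-7.6, -2.5, 1.3]
width: 0.0088
finger_force: 30.0
```

```bash
python3 -m pendant '[[0.74,0.18,1.47,0,0,0,0],[0.86,0.21,1.4,0,0,0,0],[0.98,0.24,1.31,0,0,0,0],[0,0,0,0,0,0,0]]'; python3 -m pendant '[[1.09,0.27,1.22,0,0,0,0],[1.19,0.29,1.12,0,0,0,0],[1.28,0.32,1.01,0,0,0,0],[0,0,0,0,0,0,0],[0,0,0,0,0,0,0]]'; python3 - <<'E'
from h import *
import cv2
o=robot.get_obs();p=o['tool_pos'];print(p,o['wrist_force'],o['wrist_torque'])
h=np.array([.649,.0475]);d=(p[:2]-h)@[.971,.240];z=p[2]+.008-.121
print(d,z,np.hypot(d,z),np.degrees(np.arctan2(z,-d)))
a=imaging.snapshot("scene")[110:300,170:380,::-1]; b=imaging.snapshot("top")[110:300,210:420,::-1]
cv2.imwrite("pics/g4.png",cv2.resize(np.hstack([a,b]),(800,362),interpolation=2))
E
```

```text
time: 9.7
tool_pos: [0.5052, 0.0139, 0.2356]
ee_rot: [-3.137, 0.0, 1.814]
wrist_force: [-10.7, -3.2, 6.1]
width: 0.0089
finger_force: 30.0
time: 10.2
tool_pos: [0.541, 0.0228, 0.2704]
ee_rot: [-3.141, 0.001, 1.814]
wrist_force: [-9.8, -3.4, 10.8]
width: 0.0092
finger_force: 30.0
[0.54104282 0.02276727 0.27038256] [-9.82371836 -3.42665999 10.84773624] [-0.37891033  1.84097808  0.00814319]
-0.11076227629556396 0.15738256158337238 0.1924514290430675 54.862986346606824
```

View pics/g4.png

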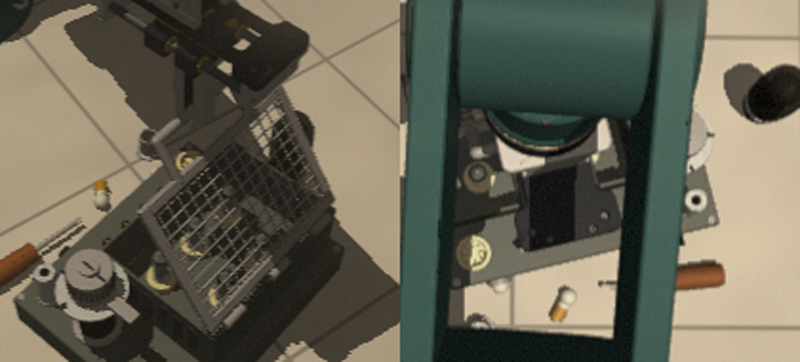

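Guard is up at about 55° and the grip is still on the bar. Last 5°, slightly relieving the inward push.

```bash
python3 -m pendant '[[0.66,0.16,0.5,0,0,0,0],[0.65,0.16,0.48,0,0,0,0],[0,0,0,0,0,0,0],[0,0,0,0,0,0,0],[0,0,0,0,0,0,0]]'; python3 - <<'E'
from h import *
import cv2
o=robot.get_obs();p=o['tool_pos'];print(p,o['wrist_force'],o['wrist_torque'])
h=np.array([.649,.0475]);d=(p[:2]-h)@[.971,.240];z=p[2]+.008-.121
print(d,z,np.hypot(d,z),np.degrees(np.arctan2(z,-d)))
a=imaging.snapshot("scene")[140:320,200:370,::-1]
cv2.imwrite("pics/g5.png",cv2.resize(a,None,fx=3.3,fy=3.3,interpolation=2))
E
```

```text
time: 10.8
tool_pos: [0.5549, 0.0262, 0.2792]
ee_rot: [3.141, 0.0, 1.814]
wrist_force: [-6.1, -1.1, 8.3]
width: 0.0089
finger_force: 30.0
[0.55491293 0.02622214 0.27917875] [-6.09960699 -1.07211764  8.29157642] [-0.17838274  1.04922762 -0.03705074]
-0.09646523227040825 0.16617875407063987 0.1921481702787045 59.865230601838114
```

View pics/g5.png

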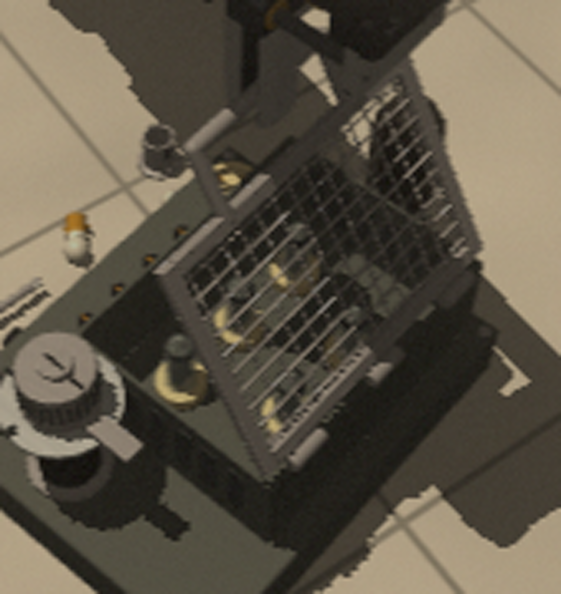

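The picture shows the guard up, with its right front corner at (162,272) and the bar's right end at (190,150). I'll get the angle by intersecting those rays with unit planes of constant y.

```bash
python3 - <<'E'
from h import *
p=imaging.camera_params("scene"); R,t,K=p["R"],p["t"],p["camera_matrix"]
a=.242;u=np.array([np.cos(a),np.sin(a),0]);v=np.array([-np.sin(a),np.cos(a),0]);O=np.array([.5736,-.00195,0])
c=-R.T@t-O
for n,px,y in(("corner",(162,272),-.07),("corner",(168,279),-.07),("barend",(190,150),-.02),("barend",(195,145),-.02)):
    d=R.T@np.linalg.solve(K,[200+px[0]/3.3,140+px[1]/3.3,1])
    X=c+d*((y-c@v)/(d@v)); x,z=X@u-.085,X[2]-.121
    print(n,x,z,np.hypot(x,z),np.degrees(np.arctan2(z,-x)))
E
```

```text
corner -0.07213900079308849 0.13382308662726017 0.15202846427518896 61.67256006903109
corner -0.06822935038330229 0.13152070536016724 0.14816524623596236 62.5809484791656
barend -0.09823472848446033 0.16101945150676855 0.18861952614709918 58.61347323909793
barend -0.09479294403342534 0.1678479614009556 0.19276576559384392 60.54420166124485
```

The corner gives about 60.2° once the half-thickness of the frame is taken off. The bar end gives 58.6–60.5°, and the arm pose gives 59.9°. All of these agree with 60°, so I'm handing in while still holding the guard.

```bash
python3 -c "
from bench import robot
print(robot.close_job())"
```

```text
the job is handed in; nothing more can be done
None
```

I turned the collar clockwise to its locked-off stop, then raised the guard by its front bar and handed in the job still holding it at about 60°; the loose parts looked undisturbed in the pictures.

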